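# Free a jammed T-bolt from a clamping plate

### The job

The long T-bolt is jammed in its slot on the clamping plate and will go one way only, which is hard to tell by eye: keep your fingers off it while it is stuck, hold the hardwood block in the gripper and push firmly but without forcing, low at the foot of the stud, to feel which way along the slot it gives, then knock it loose that way until it has moved a good 30 mm. Put the block back on the bench, take the bolt by its stud, ease it up and out through the loading pocket at that end of the slot, and stand it upright in the empty half of the wooden tray. Leave the spare bolt, the step block, the strap clamp and the spanner where they are.

Things in the scene. Friction and masses are not known exactly. Their poses are not given: they have to be found in the camera images.
- plate: Fixed cast-iron T-slotted clamping plate on the bench, 180 mm (its x) by 260 mm (its y), 50 mm thick; origin at the centre of its underside, z up. Two straight T-slots run along its y: the one at x = -40 mm holds the jammed bolt, has a loading pocket at each end and goes no further; the one at x = +40 mm runs through and is empty.
- pocket_a (a point): Loading pocket at the +y end of the bolt's slot: a square opening 32 by 32 mm in the plate's top, down to the slot floor; only in a pocket can the bolt's head pass up. Point at its centre, at the plate's top (50 mm above the bench), plate x = -40, y = +86 mm; axes as the plate. The slot's end wall is 16 mm further out: with its head against it the bolt stands 2 mm past the centre.
- pocket_b (a point): The same pocket at the -y end of the bolt's slot: plate x = -40, y = -86 mm. The slot between the pockets is straight: mouth 19.5 mm wide and 18 mm deep, below it a channel 32 mm wide and 12 mm high, floor 20 mm above the bench; oiled steel, friction about 0.2.
- bolt_center (a point): Jammed long steel T-bolt: head 28 x 28 x 10 mm, above it a neck 17 x 17 x 16 mm, then a round threaded stud 16 mm across; 105 mm overall, 0.2 kg. Point on its axis half-way up. It starts upright, head on the slot floor, top 125 mm above the bench, axis within 2 mm of the slot's centre line, 50 to 120 mm from either pocket's centre; 2 mm of play up and down.
- bolt_foot (a point): Centre of the underside of the same bolt's head, 52.5 mm below bolt_center. At the start a bruised lip nips its neck, and one way the lip is beaten shut. Pushed low, just above the plate, it stays put that way; the other way it gives at about 8 to 20 N and is free after some 20 mm. Pushed high on the stud it cocks and jams harder.
- block_center (a point): Loose hardwood knocking block, 100 mm long (its x), 30 mm wide (its y), 40 mm high (its z), 0.1 kg, with a darkened band at one end, lying on the bench to one side of the plate. This point is its centre, 20 mm above the bench.
- tray: Fixed shallow plywood tray on the bench, on the other side of the plate from the block: 190 mm (its x) by 130 mm (its y), 26 mm high, floor 6 mm thick, walls 6 mm thick; a partition across its middle (along its y, at its x = 0) makes two compartments. Origin at the centre of its underside.
- tray_empty (a point): Centre of the floor of the tray's empty compartment (86 mm by 118 mm inside), 46 mm from the tray's origin along its -x, 6 mm above the bench. The spare bolt stands in the other one.
- spare_center (a point): Bystander: short steel T-bolt (head 28 mm square, 62 mm overall) standing in the other compartment of the tray. Point half-way up on its axis.
- step_center (a point): Bystander: small black stepped clamping block, 60 x 30 mm, 40 mm high at its tall end, resting on top of the plate on the far side of the two slots. Point at its centre, 20 mm above the plate's top.
- strap_center (a point): Bystander: black steel strap clamp, 118 x 36 x 14 mm flat bar with an open slot in it, lying on the bench beyond the plate. Point at its centre.
- spanner: Bystander: open-ended spanner about 190 mm long lying on the bench beyond the plate.
Things that resemble listed ones, but are neither listed nor needed, are in the scene too. What is shaped like the part that bears bolt_center but red is not meant.

How it is judged (in metres and radians):
On the way, in this order (a step that is already met when the one before it is completed fails the run):
1. the block, held in the gripper, presses on the jammed bolt (contact force between block and bolt above 2 N and contact force between the fingers and block above 2 N and distance of bolt_foot from where it was at the start of the episode below 0.03 m).
2. the bolt has been knocked more than 30 mm along its slot, still down in it (distance of bolt_foot from where it was at the start of the episode above 0.03 m and height (world z) of bolt_foot below 0.026 m), for 0.1 s.
3. the bolt's head comes up through a loading pocket, in the gripper's grasp (z of bolt_foot in the frame of plate above 0.052 m and (horizontal distance between bolt_foot and pocket_a below 0.025 m or horizontal distance between bolt_foot and pocket_b below 0.025 m) and contact force between the fingers and bolt above 1 N), for 0.05 s.
At the end, for the whole second after the job is handed in: The long bolt stands upright (within 0.1 rad) on its head on the floor of the tray's empty compartment, at rest and released; the block lies or stands on the bench, off the plate and out of the tray, at rest (x of bolt_foot in the frame of tray_empty between -0.043 and 0.043 m and y of bolt_foot in the frame of tray_empty between -0.059 and 0.059 m and z of bolt_foot in the frame of tray_empty below 0.004 m and angle between bolt_foot's own z axis and vertical below 0.1 rad and linear speed of each of bolt, block below 0.02 m/s and height (world z) of block_center below 0.055 m and horizontal distance between block_center and tray above 0.13 m); the robot touches nothing.
It fails at once if the gripper takes or pushes the bolt itself while it is still jammed (before it has moved 30 mm) (contact force between any of the fingers, the arm and bolt above 1 N and distance of bolt_foot from where it was at the start of the episode below 0.029 m).
It fails at once if the block is forced against the bolt with more than 60 N (contact force between block and bolt above 60 N).
It fails at once if the bolt is forced against the plate with more than 100 N (contact force between bolt and plate above 100 N).
It fails at once if the spare bolt is moved more than 15 mm or knocked over (distance of spare_center from where it was at the start of the episode above 0.015 m or angle between spare_center's own z axis and vertical above 0.5 rad).
It fails at once if the step block, the strap clamp or the spanner is moved more than 15 mm (distance of any of step_center, strap_center, spanner from where it was at the start of the episode above 0.015 m).
It also fails if it takes over 72 s, if anything falls off the work surface, if the arm or the gripper's body presses on something with over 40 N, if the wrist force passes 120 N, or if a joint passes its speed limit or range.

### The arm

A 6-joint arm with a two-finger parallel gripper is mounted at the origin on the work surface. World frame = base frame: x ahead of the robot, y to its left, z up, the work surface at z = 0. Lengths are in mm, angles in rad, forces in N, time in s.
With the tool pointing down it reaches from about 350 to 975 mm from the base axis. Payload 7.1 kg.
Tool frame: the origin (TCP) lies at the centre of the arm's flange, where the gripper is bolted on; the fingertips stand 182 mm ahead of it and the grasp point (between the pads) lies 163 mm ahead of it; z points along the fingers, y is the line along which they close (so a half turn about z gives the same grasp; the last joint's range is limited). The gripper opens to 88 mm and grips with 3 to 60 N. Pads are 20 mm wide; open, the fingers measure 115 mm over their backs; the gripper's body (75 mm by 178 mm) begins 61 mm behind the grasp point.
Start: joints at [-1.348, 0.423, 1.63, -0, 1.089, -0.019], TCP at [149.676, -606.798, 404.675] pointing down, gripper open.
Joint ranges: [-3, 3], [-0.9, 2.11], [0.09, 2.58], [-1.31, 4.45], [0.11, 2.69], [-2.54, 2.54]. Speed limits (rad/s): [2.39, 2.39, 3.01, 3.14, 3.14, 3.14].

### API

Orientations are given as a rotation vector (axis times angle).
In Python, from workcell import readout, get_image, ctrl gives the robot as it stands.
- The arm moves only by the tool step_arm, never from a script. Its argument "targets" is a list that holds one entry, the list of rows, each a list of 7 numbers: the shift along the world's x, y, z as a fraction of full scale, then the turn, a rotation vector about the world's x, y, z as a fraction of full scale, then the opening, from 0 (shut) to 1 (fully open). In form: [[[dx, dy, dz, wx, wy, wz, claw], ...]]. A call has exactly 5 rows; each row shifts and turns the commanded pose from where the row before left it; what a row does not reach is not made up. Full scale, the value 1, is 0.05 m for a shift and 4 degrees for a turn. A row lasts 1/8 s, in which the tool goes at most 62.5 mm and 10.7 degrees, less where a joint would pass 70% of its speed; a pose out of reach is approached as far as the arm can. A call with a number of a shift or a turn outside -1 to 1 is refused whole. A call with a gripper value outside its range is refused whole. The fingers move at their own pace and stop on an object; the grip force is fixed at half the most. Time passes only in rows, so rows that do not move let the fingers close, or fill a call up. It gives the time, the measured TCP pose, the force, the opening and the grip force at its end, in the units of the state.
- readout.get_obs(): the state, without advancing time (a new reading comes with each control period).
- get_image(name): name is "side" or "top"; returns a dict with "pixels" (384x512x3 uint8, red, green, blue), "intrinsics" (3x3 intrinsics, pixels), "k1" (the pictures are not rectified: a ray, as slopes to the right and down, at radius r is drawn at 1 + k1 r^2 times it, then the intrinsics apply), "extrinsics" (4x4, takes a point from world to camera coordinates). Camera axes: x right, y down, z forward; pixel columns grow to the right and rows downward; lengths in mm; the calibration is good to about 2 mm. A picture is of the moment at which its call begins. There is no depth.
- ctrl.close_job(): hands the job in; it is judged then, once.
The state is a dict: "t": time; "qpos": joint angles; "qvel": joint speeds; "joint_torque": joint torques, N m; "ee_pos": TCP position; "orientation": TCP orientation; "ft_force": force on the tool from outside, world axes, zero at the start; "moment": the same for the moment, N m; "width": finger opening in mm; "grasp_force": force on a finger pad.
Only numpy, scipy, OpenCV 4.12 (cv2) and the standard library are available. Lean on these libraries where they do the work, as an engineer would, in place of code of your own. Each camera call takes 0.05 s, during which the arm holds its last target. There are 200 camera calls.

## Working session

There is one attempt and no reset: what is moved stays moved. The work goes in short steps, Python scripts to look and compute and a tool call to move; the robot and the scene stay as the last step left them, time stands still between calls to the robot, and variables do not carry over. Pictures are saved under pics/ and viewed, at most 12 in all, crops included, and the job is handed in when it is done.

Besides the shell and the picture viewer there is one more tool, called after "Emit:" by a JSON object that holds its "fn" and its "kwargs". step_arm: Moves the arm, as the interface text tells. Shift numbers are shares of 0.05 m and turn numbers shares of 4 degrees, none past 1 either way. Its arguments: {"type":"object","properties":{"targets":{"type":"array"}},"required":["targets"]}

```bash
mkdir -p pics && cat > h.py <<'E'
import numpy as np, cv2
from workcell import readout, get_image, ctrl
def grab(n):
    d=get_image(n); np.savez(f'/tmp/{n}.npz',**{k:np.asarray(v) for k,v in d.items()}); return d
def load(n): return dict(np.load(f'/tmp/{n}.npz'))
def dist(d): return np.array([float(d['k1']),0,0,0,0])
def ray(d,uv):
    p=cv2.undistortPoints(np.array([[uv]],float),d['intrinsics'],dist(d))[0,0]
    E=d['extrinsics'];R=E[:3,:3];return -R.T@E[:3,3], R.T@np.array([p[0],p[1],1.])
def plane(d,uv,z):
    c,r=ray(d,uv);return c+r*(z-c[2])/r[2]
def proj(d,P):
    E=d['extrinsics'];return cv2.projectPoints(np.array(P,float).reshape(-1,1,3),cv2.Rodrigues(E[:3,:3])[0],E[:3,3],d['intrinsics'],dist(d))[0][:,0]
def tri(d1,u1,d2,u2):
    c1,r1=ray(d1,u1);c2,r2=ray(d2,u2)
    s=np.linalg.lstsq(np.c_[r1,-r2],c2-c1,rcond=None)[0]
    a,b=c1+s[0]*r1,c2+s[1]*r2;return (a+b)/2,np.linalg.norm(a-b)
E
python3 - <<'E'
from h import *
for n in('top','side'):
    d=grab(n);cv2.imwrite(f'pics/{n}0.png',cv2.resize(d['pixels'][:,:,::-1],(800,600),interpolation=cv2.INTER_CUBIC))
    E=d['extrinsics'];print(n,-E[:3,:3].T@E[:3,3],E[2,:3],d['k1'],d['intrinsics'][0])
o=readout.get_obs();print({k:np.round(o[k],3) for k in o})
E
```

```text
top [ 4.23409089e+02 -1.01153827e+00  1.13480118e+03] [ 0.133761    0.00241223 -0.99101068] 0.024738813344448423 [380.92763379   0.         259.55014972]
side [239.25186036 472.72689284 821.55421194] [ 0.34445079 -0.50032737 -0.79437156] 0.024624772280661168 [373.26802929   0.         256.1932576 ]
{'t': np.float64(0.1), 'qpos': array([-1.348,  0.424,  1.631, -0.   ,  1.089, -0.019]), 'qvel': array([-0.001, -0.003, -0.002,  0.   , -0.001, -0.002]), 'joint_torque': array([-0.0000e+00, -5.4561e+01, -2.7432e+01,  6.5000e-02,  1.9000e-02,
       -0.0000e+00]), 'ee_pos': array([ 149.627, -606.561,  403.976]), 'orientation': array([-3.117, -0.379,  0.   ]), 'ft_force': array([-0.354, -0.44 ,  0.4  ]), 'moment': array([ 0.015, -0.05 ,  0.023]), 'grasp_force': np.float64(0.0), 'width': np.float64(87.527)}
```

View pics/top0.png

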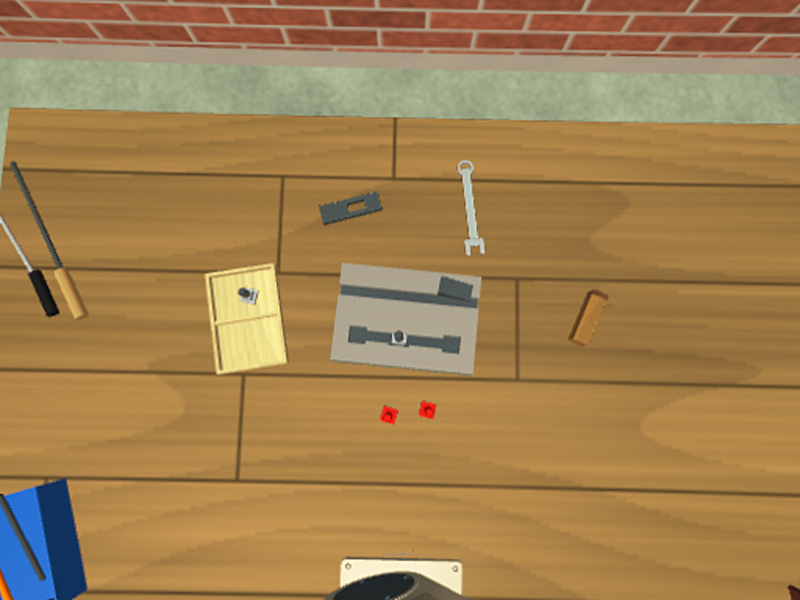

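View pics/side0.png

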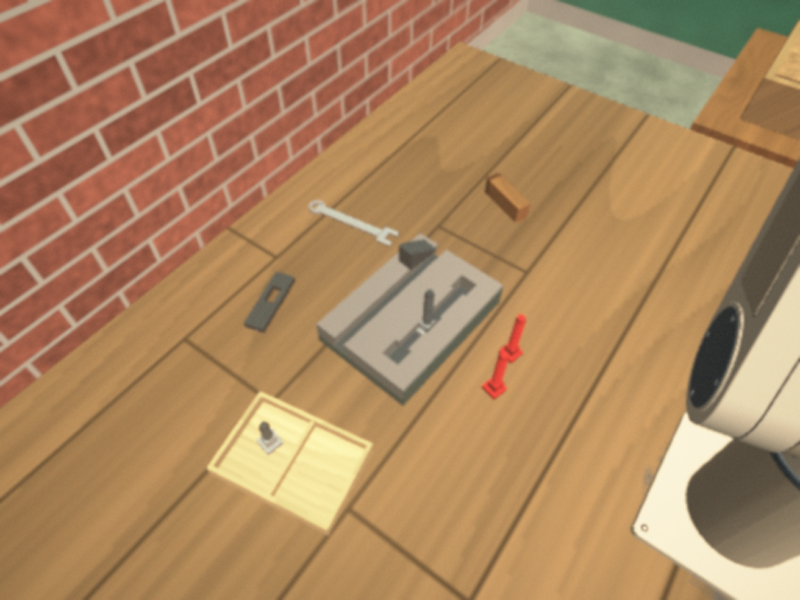

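Top view at 800x600: plate corners are near (342,263), (481,277), (474,374) and (331,360). The grey bolt is at (399,338), between pockets at (356,334) and (452,344). The block is at (589,317), the tray at (245,318) with its empty half near (250,345).

Could be mistaken for the bolt: the red bolts at (389,414) and (428,410), and the short spare at (247,295). The grey one in the slot at (399,338) fits the description. For the block, the step block at (457,288) is black and the tools on the left are not wooden blocks, so it is the brown one at (589,317).

```bash
python3 - <<'E'
from h import *
d=load('top');im=d['pixels'][:,:,::-1].copy();hsv=cv2.cvtColor(im,cv2.COLOR_BGR2HSV)
s=.64
def big(m,c,r):
    m=m.astype(np.uint8);k=np.zeros_like(m);cv2.circle(k,c,r,1,-1);m&=k
    return max(cv2.findContours(m,0,2)[0],key=cv2.contourArea)
# plate: low saturation, grey
c=big((hsv[...,1]<60)&(hsv[...,2]>40),(260,204),62);
R=cv2.minAreaRect(c);B=cv2.boxPoints(R);W=np.array([plane(d,u,50) for u in B]);print('plate',W.round(1),[np.linalg.norm(W[i]-W[i-1]).round(1) for i in range(4)],W.mean(0).round(1))
# tray
print('px tray',hsv[220,160],'table',hsv[260,300],'block',hsv[203,377],hsv[190,380])
c=big((hsv[...,2]>195)&(hsv[...,0]>20),(157,204),45)
B=cv2.boxPoints(cv2.minAreaRect(c));W=np.array([plane(d,u,26) for u in B]);print('tray',W.round(1),[np.linalg.norm(W[i]-W[i-1]).round(1) for i in range(4)],W.mean(0).round(1))
a=cv2.resize(im[180:245,205:315],None,fx=5,fy=5,interpolation=cv2.INTER_CUBIC)
b=cv2.resize(im[180:230,355:400],None,fx=5,fy=5,interpolation=cv2.INTER_CUBIC)
o=np.zeros((580,560,3),np.uint8);o[:325,:550]=a;o[330:580,:225]=b
e=load('side');f=cv2.resize(e['pixels'][100:150,305:345,::-1],None,fx=5,fy=5,interpolation=cv2.INTER_CUBIC);o[330:580,230:430]=f
cv2.imwrite('pics/crop1.png',o)
E
```

```text
plate [[ 460.   135.7   50. ]
 [ 640.8  124.2   50. ]
 [ 619.3 -138.1   50. ]
 [ 439.5 -120.8   50. ]] [np.float64(257.3), np.float64(181.2), np.float64(263.1), np.float64(180.6)] [5.399e+02 3.000e-01 5.000e+01]
px tray [ 25 104 235] table [ 18 149 181] block [ 16 168 170] [ 17 171 179]
tray [[619.9 385.8  26. ]
 [641.  255.   26. ]
 [451.  220.   26. ]
 [431.1 348.   26. ]] [np.float64(192.5), np.float64(132.5), np.float64(193.2), np.float64(129.6)] [535.7 302.2  26. ]
```

View pics/crop1.png

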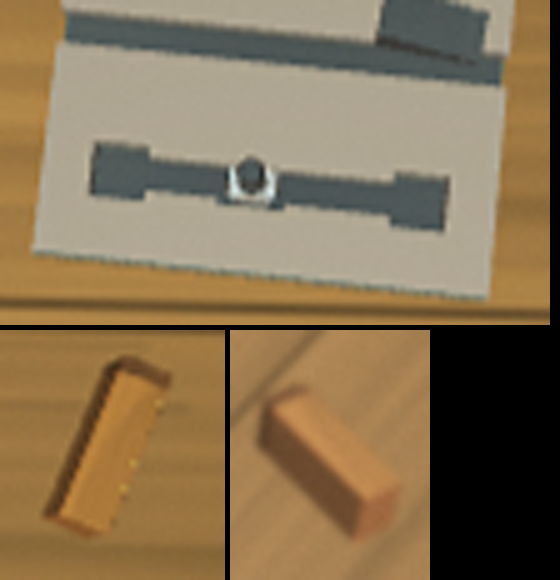

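The crop confirms the grey bolt in the slot, stud top at about (251,172) in the crop, pockets at (120,170) and (419,202). The block lies with its dark band at the far end; its top-face corners are about (121,359), (170,380), (107,525) and (60,510).

```bash
python3 - <<'E'
from h import *
d=load('top');e=load('side')
im=d['pixels'][:,:,::-1]
T=lambda x,y:(205+x/5-.4,180+y/5-.4)
Bk=lambda x,y:(355+x/5-.4,180+(y-330)/5-.4)
S=lambda x,y:(305+(x-230)/5-.4,100+(y-330)/5-.4)
pa=np.array([plane(d,T(*p),50) for p in[(94,142),(150,148),(146,200),(90,193)]]);pb=np.array([plane(d,T(*p),50) for p in[(394,173),(449,178),(443,231),(390,226)]])
A,B=pa.mean(0),pb.mean(0);print('pockets',A,B,np.linalg.norm(A-B))
u=(A-B)/np.linalg.norm(A-B);print('slot dir deg',np.degrees(np.arctan2(u[0],u[1])))
b=plane(d,T(251,172),125);print('bolt',b,'along from centre',(b-(A+B)/2)@u,'off',np.cross(u,b-A)[2])
W=np.array([plane(d,Bk(*p),40) for p in[(121,359),(170,380),(107,525),(60,510)]]);print('block top',W.round(1),[np.linalg.norm(W[i]-W[i-1]).round(1) for i in range(4)],W.mean(0))
W=np.array([plane(e,S(*p),40) for p in[(266,405),(300,388),(400,487),(360,508)]]);print('block side',W.round(1),[np.linalg.norm(W[i]-W[i-1]).round(1) for i in range(4)],W.mean(0))
# side check of bolt & pockets
print('side px(800)',proj(e,[b,A,B,[*b[:2],50]])/.64)
E
```

```text
pockets [507.61306867  88.49077549  50.        ] [493.7019319  -82.22298959  50.        ] 171.27962317111763
slot dir deg 4.658629624890323
bolt [502.68197156  12.75911005 125.        ] along from centre 9.757843439483889 off -1.2360337882943098
block top [[ 600.8 -343.7   40. ]
 [ 589.1 -371.7   40. ]
 [ 504.2 -333.9   40. ]
 [ 512.2 -307.2   40. ]] [np.float64(95.8), np.float64(30.3), np.float64(93.0), np.float64(27.9)] [ 551.59681053 -339.13779484   40.        ]
block side [[ 597.6 -340.3   40. ]
 [ 588.5 -366.3   40. ]
 [ 497.1 -325.9   40. ]
 [ 507.8 -296.4   40. ]] [np.float64(100.0), np.float64(27.5), np.float64(99.9), np.float64(31.4)] [ 547.76100009 -332.25028911   40.        ]
side px(800) [[429.49128469 290.94528922]
 [396.69893056 350.4651346 ]
 [463.10137998 284.04705275]
 [426.92574477 319.20058104]]
```

Emit:
{"fn": "step_arm", "kwargs": {"targets": [[[0.8,0.54,-0.23,0,0,-0.925,1],[0.8,0.54,-0.23,0,0,-0.925,1],[0.8,0.54,-0.23,0,0,-0.925,1],[0.8,0.54,-0.23,0,0,-0.925,1],[0.8,0.54,-0.23,0,0,-0.925,1]]]}}

```text
t: 0.72
ee_pos: [350.7, -470.7, 346.6]
orientation: [-3.139, 0.131, 0.0]
ft_force: [0.0, 0.0, -0.5]
width: 87.8
grasp_force: 0.0
```

Emit:
{"fn": "step_arm", "kwargs": {"targets": [[[0.8,0.54,-0.23,0,0,-0.925,1],[0.8,0.54,-0.23,0,0,-0.925,1],[0.8,0.54,-0.23,0,0,-0.925,1],[0.8,0.54,-0.23,0,0,-0.925,1],[0.8,0.54,-0.23,0,0,-0.925,1]]]}}

```text
t: 1.35
ee_pos: [550.8, -335.7, 288.9]
orientation: [-3.077, 0.634, 0.001]
ft_force: [0.5, -0.4, 0.0]
width: 87.9
grasp_force: 0.0
```

Emit:
{"fn": "step_arm", "kwargs": {"targets": [[[0,0,0,0,0,0,1],[0,0,0,0,0,0,1],[0,0,0,0,0,0,1],[0,0,0,0,0,0,1],[0,0,0,0,0,0,1]]]}}

```text
t: 1.98
ee_pos: [549.2, -337.4, 290.0]
orientation: [3.077, -0.632, 0.0]
ft_force: [0.2, -0.2, -0.8]
width: 87.8
grasp_force: 0.0
```

Emit:
{"fn": "step_arm", "kwargs": {"targets": [[[0,0,-0.5,0,0,0,1],[0,0,-0.5,0,0,0,1],[0,0,-0.5,0,0,0,1],[0,0,-0.4,0,0,0,1],[0,0,-0.18,0,0,0,1]]]}}

```text
t: 2.6
ee_pos: [549.3, -336.8, 184.5]
orientation: [-3.077, 0.63, 0.002]
ft_force: [0.3, 0.3, 0.5]
width: 87.6
grasp_force: 0.0
```

Emit:
{"fn": "step_arm", "kwargs": {"targets": [[[0,0,0,0,0,0,1],[0,0,0,0,0,0,0],[0,0,0,0,0,0,0],[0,0,0,0,0,0,0],[0,0,0,0,0,0,0]]]}}

```text
t: 3.22
ee_pos: [549.7, -336.8, 186.0]
orientation: [3.078, -0.63, 0.001]
ft_force: [-0.8, 0.5, 0.1]
width: 51.2
grasp_force: 0.0
```

Emit:
{"fn": "step_arm", "kwargs": {"targets": [[[0,0,0,0,0,0,0],[0,0,0,0,0,0,0],[0,0,0,0,0,0,0],[0,0,0,0,0,0,0],[0,0,0,0,0,0,0]]]}}

```text
t: 3.85
ee_pos: [549.7, -336.9, 185.7]
orientation: [3.078, -0.63, 0.0]
ft_force: [0.5, -1.2, -0.1]
width: 29.6
grasp_force: 30.0
```

Emit:
{"fn": "step_arm", "kwargs": {"targets": [[[0,0,0.4,0,0,0,0],[0,0,0.4,0,0,0,0],[0,0,0.4,0,0,0,0],[0,0,0.4,0,0,0,0],[0,0,0.4,0,0,0,0]]]}}

```text
t: 4.47
ee_pos: [549.7, -336.8, 287.5]
orientation: [3.077, -0.63, 0.001]
ft_force: [0.7, -0.5, -0.7]
width: 29.5
grasp_force: 30.0
```

Emit:
{"fn": "step_arm", "kwargs": {"targets": [[[-0.0365,0.178,0,0,0,0.904,0],[-0.0365,0.178,0,0,0,0.904,0],[-0.0365,0.178,0,0,0,0.904,0],[-0.0365,0.178,0,0,0,0.904,0],[-0.0365,0.178,0,0,0,0.904,0]]]}}

```text
t: 5.1
ee_pos: [540.5, -292.0, 286.5]
orientation: [3.139, -0.136, 0.0]
ft_force: [-0.8, 0.7, -1.5]
width: 30.0
grasp_force: 30.0
```

Emit:
{"fn": "step_arm", "kwargs": {"targets": [[[-0.0365,0.178,0,0,0,0.904,0],[-0.0365,0.178,0,0,0,0.904,0],[-0.0365,0.178,0,0,0,0.904,0],[-0.0365,0.178,0,0,0,0.904,0],[-0.0365,0.178,0,0,0,0.904,0]]]}}

```text
t: 5.72
ee_pos: [531.4, -247.5, 286.5]
orientation: [3.121, 0.359, 0.001]
ft_force: [0.1, 0.4, -0.4]
width: 30.1
grasp_force: 30.0
```

Emit:
{"fn": "step_arm", "kwargs": {"targets": [[[-0.0365,0.178,0,0,0,0.904,0],[-0.0365,0.178,0,0,0,0.904,0],[-0.0365,0.178,0,0,0,0.904,0],[-0.0365,0.178,0,0,0,0.904,0],[-0.0365,0.178,0,0,0,0.904,0]]]}}

```text
t: 6.35
ee_pos: [522.3, -203.0, 286.5]
orientation: [3.025, 0.845, 0.001]
ft_force: [-0.7, 0.7, -1.2]
width: 29.8
grasp_force: 30.0
```

Emit:
{"fn": "step_arm", "kwargs": {"targets": [[[-0.0365,0.178,0,0,0,0.904,0],[-0.0365,0.178,0,0,0,0.904,0],[-0.0365,0.178,0,0,0,0.904,0],[-0.0365,0.178,0,0,0,0.904,0],[-0.0365,0.178,0,0,0,0.904,0]]]}}

```text
t: 6.98
ee_pos: [513.2, -158.5, 286.5]
orientation: [2.855, 1.31, 0.001]
ft_force: [0.2, -0.5, -1.3]
width: 29.8
grasp_force: 30.0
```

Emit:
{"fn": "step_arm", "kwargs": {"targets": [[[-0.0365,0.178,0,0,0,0.904,0],[-0.0365,0.178,0,0,0,0.904,0],[-0.0365,0.178,0,0,0,0.904,0],[-0.0365,0.178,0,0,0,0.904,0],[-0.0365,0.178,0,0,0,0.904,0]]]}}

```text
t: 7.6
ee_pos: [504.1, -114.0, 286.5]
orientation: [2.614, 1.742, 0.001]
ft_force: [0.0, -0.7, -0.9]
width: 30.2
grasp_force: 30.0
```

Emit:
{"fn": "step_arm", "kwargs": {"targets": [[[-0.0365,0.178,0,0,0,0.904,0],[-0.0365,0.178,0,0,0,0.904,0],[-0.0365,0.178,0,0,0,0.904,0],[-0.0365,0.178,0,0,0,0.904,0],[-0.0365,0.178,0,0,0,0.904,0]]]}}

```text
t: 8.22
ee_pos: [495.0, -69.5, 286.5]
orientation: [2.308, 2.131, 0.001]
ft_force: [0.1, -0.4, -0.7]
width: 30.1
grasp_force: 30.0
```

```bash
python3 - <<'E'
from h import *
o=[]
for n,(y0,y1,x0,x1) in(('top',(150,260,200,330)),('side',(110,260,190,340))):
    d=grab(n);o.append(cv2.resize(d['pixels'][y0:y1,x0:x1,::-1],None,fx=520/(2*65) if n=='top' else 2.66,fy=4 if n=='top' else 2.66,interpolation=cv2.INTER_CUBIC)[:398])
h=min(a.shape[0] for a in o);w=np.hstack([a[:h] for a in o]);w=cv2.resize(w,(800,int(h*800/w.shape[1])));cv2.imwrite('pics/hold.png',w);print(w.shape)
s=readout.get_obs();print(s['ee_pos'],s['orientation'],s['ft_force'],s['width'])
E
```

```text
(346, 800, 3)
[494.80367475 -69.27285082 286.3456319 ] [2.30858760e+00 2.13053089e+00 2.29509503e-04] [-0.56913923  0.52996756 -0.3819004 ] 29.672030698794938
```

View pics/hold.png

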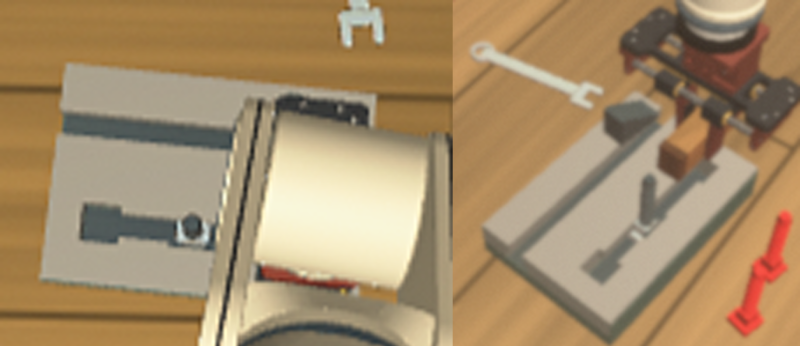

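The picture shows the block level in the fingers over the slot, on the -y side of the bolt, dark band away from the bolt, with the bolt clear in front. Next I tilt 3° so its lower edge leads, then go down to just above the plate.

Emit:
{"fn": "step_arm", "kwargs": {"targets": [[[0,0,-0.2,0.375,-0.03,0,0],[0,0,-0.2,0.375,-0.03,0,0],[0,0,-0.2,0,0,0,0],[0,0,-0.2,0,0,0,0],[0,0,-0.1,0,0,0,0]]]}}

```text
t: 8.95
ee_pos: [494.8, -69.8, 240.0]
orientation: [-2.283, -2.104, -0.059]
ft_force: [-1.0, -0.7, -0.8]
width: 29.9
grasp_force: 30.0
```

Emit:
{"fn": "step_arm", "kwargs": {"targets": [[[0.004,0.05,0,0,0,0,0],[0.004,0.05,0,0,0,0,0],[0.003,0.04,0,0,0,0,0],[0,0,0,0,0,0,0],[0,0,0,0,0,0,0]]]}}

```text
t: 9.57
ee_pos: [495.5, -62.8, 240.8]
orientation: [-2.283, -2.105, -0.06]
ft_force: [0.0, 0.4, -0.7]
width: 30.1
grasp_force: 30.0
```

```bash
python3 - <<'E'
from h import *
s=readout.get_obs();print({k:np.round(s[k],2) for k in('ee_pos','orientation','ft_force','moment','width')})
E
```

```text
{'ee_pos': array([495.53, -62.79, 240.81]), 'orientation': array([-2.28, -2.1 , -0.06]), 'ft_force': array([ 0.01,  0.43, -0.71]), 'moment': array([-0.06, -0.1 , -0.02]), 'width': np.float64(30.1)}
```

Emit:
{"fn": "step_arm", "kwargs": {"targets": [[[0.0015,0.018,0,0,0,0,0],[0.0015,0.018,0,0,0,0,0],[0.0015,0.018,0,0,0,0,0],[0,0.01,0,0,0,0,0],[0,0,0,0,0,0,0]]]}}

```text
t: 10.2
ee_pos: [495.7, -59.6, 240.6]
orientation: [-2.283, -2.105, -0.06]
ft_force: [-1.1, 0.9, -1.5]
width: 30.1
grasp_force: 30.0
```

Emit:
{"fn": "step_arm", "kwargs": {"targets": [[[0,0.008,0,0,0,0,0],[0.001,0.008,0,0,0,0,0],[0.001,0.008,0,0,0,0,0],[0,0,0,0,0,0,0],[0,0,0,0,0,0,0]]]}}

```text
t: 10.82
ee_pos: [495.8, -58.4, 240.7]
orientation: [-2.283, -2.105, -0.06]
ft_force: [-0.6, -0.1, -0.4]
width: 29.8
grasp_force: 30.0
```

Emit:
{"fn": "step_arm", "kwargs": {"targets": [[[0,0.01,0,0,0,0,0],[0.001,0.01,0,0,0,0,0],[0.001,0.01,0,0,0,0,0],[0,0,0,0,0,0,0],[0,0,0,0,0,0,0]]]}}

```text
t: 11.45
ee_pos: [495.9, -56.9, 240.7]
orientation: [-2.283, -2.105, -0.06]
ft_force: [-0.4, -0.2, -0.7]
width: 29.7
grasp_force: 30.0
```

Emit:
{"fn": "step_arm", "kwargs": {"targets": [[[0,0.01,0,0,0,0,0],[0.001,0.01,0,0,0,0,0],[0,0,0,0,0,0,0],[0,0,0,0,0,0,0],[0,0,0,0,0,0,0]]]}}

```text
t: 12.08
ee_pos: [496.0, -55.9, 240.7]
orientation: [-2.283, -2.105, -0.06]
ft_force: [-0.7, 0.5, -1.1]
width: 29.7
grasp_force: 30.0
```

Emit:
{"fn": "step_arm", "kwargs": {"targets": [[[0,0.01,0,0,0,0,0],[0.001,0.01,0,0,0,0,0],[0.001,0.01,0,0,0,0,0],[0,0,0,0,0,0,0],[0,0,0,0,0,0,0]]]}}

```text
t: 12.7
ee_pos: [496.0, -54.6, 240.7]
orientation: [-2.283, -2.105, -0.06]
ft_force: [-1.3, -4.6, 0.7]
width: 29.6
grasp_force: 30.0
```

Emit:
{"fn": "step_arm", "kwargs": {"targets": [[[0,0.01,0,0,0,0,0],[0.001,0.01,0,0,0,0,0],[0,0,0,0,0,0,0],[0,0,0,0,0,0,0],[0,0,0,0,0,0,0]]]}}

```text
t: 13.32
ee_pos: [496.1, -53.8, 240.8]
orientation: [-2.284, -2.105, -0.06]
ft_force: [-2.2, -7.7, 1.5]
width: 29.6
grasp_force: 30.0
```

Emit:
{"fn": "step_arm", "kwargs": {"targets": [[[0,0.01,0,0,0,0,0],[0.001,0.01,0,0,0,0,0],[0,0,0,0,0,0,0],[0,0,0,0,0,0,0],[0,0,0,0,0,0,0]]]}}

```text
t: 13.95
ee_pos: [496.3, -52.9, 240.9]
orientation: [-2.284, -2.106, -0.06]
ft_force: [-1.1, -7.9, 1.6]
width: 29.8
grasp_force: 30.0
```

Emit:
{"fn": "step_arm", "kwargs": {"targets": [[[0,0.01,0,0,0,0,0],[0.001,0.01,0,0,0,0,0],[0,0,0,0,0,0,0],[0,0,0,0,0,0,0],[0,0,0,0,0,0,0]]]}}

```text
t: 14.58
ee_pos: [496.4, -51.9, 240.9]
orientation: [-2.284, -2.106, -0.06]
ft_force: [-0.5, -7.1, 1.8]
width: 29.7
grasp_force: 30.0
```

Emit:
{"fn": "step_arm", "kwargs": {"targets": [[[0.001,0.01,0,0,0,0,0],[0.001,0.01,0,0,0,0,0],[0.001,0.01,0,0,0,0,0],[0.001,0.01,0,0,0,0,0],[0,0,0,0,0,0,0]]]}}

```text
t: 15.2
ee_pos: [496.7, -50.3, 241.1]
orientation: [-2.284, -2.107, -0.06]
ft_force: [-1.9, -11.4, 3.4]
width: 29.8
grasp_force: 30.0
```

```bash
python3 - <<'E'
from h import *
s0=load('side')['pixels'];t0=load('top')['pixels']
a=grab('side')['pixels'];b=grab('top')['pixels']
f=lambda i,k:cv2.resize(i[:,:,::-1],None,fx=k,fy=k,interpolation=cv2.INTER_CUBIC)
L=np.vstack([f(s0[160:235,230:300],5)[:290],f(a[160:235,230:300],5)[:290]])
R=np.vstack([f(t0[195:240,215:295],5)[:225],f(b[195:240,215:295],5)[:225]]);R=cv2.copyMakeBorder(R,0,580-R.shape[0],0,0,0)
cv2.imwrite('pics/push1.png',np.hstack([L,R]))
E
```

```text
(no output)
```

View pics/push1.png

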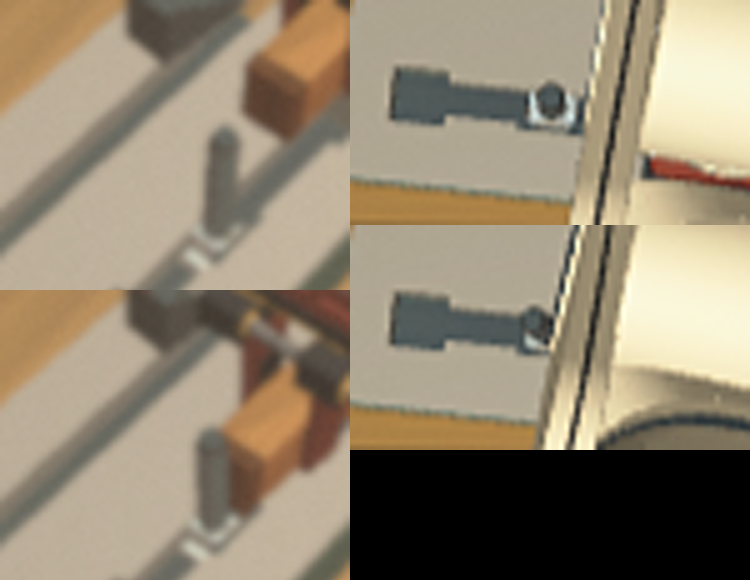

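The bolt's top has leaned about 5–7 mm away from the block, while its base at the plate has hardly moved: (213,235) to (210,235) in the crop. So it has only cocked so far at about 11 N. I'll press a little harder, with the leading edge lower.

Emit:
{"fn": "step_arm", "kwargs": {"targets": [[[-0.002,-0.03,0,0,0,0,0],[-0.004,-0.05,0,0,0,0,0],[-0.004,-0.05,-0.03,-0.375,0.03,0,0],[0,0,-0.02,0,0,0,0],[0,0,0,0,0,0,0]]]}}

```text
t: 15.92
ee_pos: [495.8, -55.7, 238.0]
orientation: [-2.296, -2.116, -0.03]
ft_force: [-0.3, -0.2, -0.5]
width: 29.9
grasp_force: 30.0
```

Emit:
{"fn": "step_arm", "kwargs": {"targets": [[[0.005,0.06,0,0,0,0,0],[0.005,0.06,0,0,0,0,0],[0.002,0.026,0,0,0,0,0],[0,0,0,0,0,0,0],[0,0,0,0,0,0,0]]]}}

```text
t: 16.55
ee_pos: [496.5, -48.6, 238.2]
orientation: [-2.297, -2.117, -0.03]
ft_force: [0.6, -0.1, -0.4]
width: 30.1
grasp_force: 30.0
```

Emit:
{"fn": "step_arm", "kwargs": {"targets": [[[0.001,0.01,0,0,0,0,0],[0.001,0.01,0,0,0,0,0],[0.001,0.01,0,0,0,0,0],[0,0.01,0,0,0,0,0],[0,0,0,0,0,0,0]]]}}

```text
t: 17.18
ee_pos: [496.7, -46.8, 238.2]
orientation: [-2.297, -2.117, -0.03]
ft_force: [-0.7, -2.7, -0.9]
width: 29.9
grasp_force: 30.0
```

Emit:
{"fn": "step_arm", "kwargs": {"targets": [[[0.001,0.01,0,0,0,0,0],[0.001,0.01,0,0,0,0,0],[0.001,0.01,0,0,0,0,0],[0,0,0,0,0,0,0],[0,0,0,0,0,0,0]]]}}

```text
t: 17.8
ee_pos: [496.8, -46.0, 238.3]
orientation: [-2.297, -2.119, -0.029]
ft_force: [-1.5, -9.9, 0.7]
width: 29.9
grasp_force: 30.0
```

Emit:
{"fn": "step_arm", "kwargs": {"targets": [[[0.001,0.01,0,0,0,0,0],[0.001,0.01,0,0,0,0,0],[0,0,0,0,0,0,0],[0,0,0,0,0,0,0],[0,0,0,0,0,0,0]]]}}

```text
t: 18.42
ee_pos: [496.9, -45.2, 238.3]
orientation: [-2.297, -2.119, -0.028]
ft_force: [-2.2, -12.9, 2.3]
width: 30.0
grasp_force: 30.0
```

Emit:
{"fn": "step_arm", "kwargs": {"targets": [[[0.001,0.01,0,0,0,0,0],[0.001,0.01,0,0,0,0,0],[0,0,0,0,0,0,0],[0,0,0,0,0,0,0],[0,0,0,0,0,0,0]]]}}

```text
t: 19.05
ee_pos: [497.0, -44.3, 238.4]
orientation: [-2.297, -2.119, -0.028]
ft_force: [-0.4, -12.8, 1.7]
width: 29.7
grasp_force: 30.0
```

Emit:
{"fn": "step_arm", "kwargs": {"targets": [[[0.001,0.01,0,0,0,0,0],[0.001,0.01,0,0,0,0,0],[0,0.01,0,0,0,0,0],[0,0,0,0,0,0,0],[0,0,0,0,0,0,0]]]}}

```text
t: 19.68
ee_pos: [497.0, -42.7, 238.3]
orientation: [-2.297, -2.119, -0.028]
ft_force: [-1.4, -11.9, 2.4]
width: 30.1
grasp_force: 30.0
```

```bash
python3 - <<'E'
from h import *
s0=load('side')['pixels']
d=grab('side');a=d['pixels']
f=lambda i,k:cv2.resize(i[:,:,::-1],None,fx=k,fy=k,interpolation=cv2.INTER_CUBIC)
o=cv2.imread('pics/side0.png');o=cv2.resize(o,(512,384),interpolation=cv2.INTER_AREA)
cv2.imwrite('pics/push2.png',np.hstack([f(x[175:235,245:295],5) for x in(o[:,:,::-1],s0,a)]))
E
```

```text
(no output)
```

View pics/push2.png

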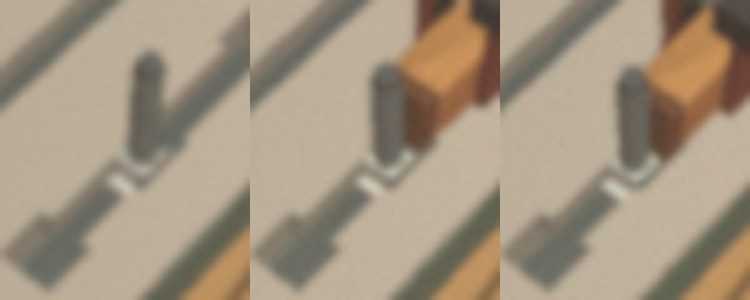

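Since the start, the stud base and the bright head edges have shifted along the slot, from (123,185) to (114,190) in the crop. The force stays flat near 12 N, so the bolt is giving toward +y. I keep pushing gently.

Emit:
{"fn": "step_arm", "kwargs": {"targets": [[[0.001,0.012,0,0,0,0,0],[0.001,0.012,0,0,0,0,0],[0.001,0.012,0,0,0,0,0],[0.001,0.012,0,0,0,0,0],[0.001,0.012,0,0,0,0,0]]]}}

```text
t: 20.35
ee_pos: [497.4, -39.7, 238.4]
orientation: [-2.297, -2.119, -0.028]
ft_force: [-1.3, -12.7, 1.8]
width: 30.0
grasp_force: 30.0
```

Emit:
{"fn": "step_arm", "kwargs": {"targets": [[[0.001,0.012,0,0,0,0,0],[0.001,0.012,0,0,0,0,0],[0.001,0.012,0,0,0,0,0],[0.001,0.012,0,0,0,0,0],[0.001,0.012,0,0,0,0,0]]]}}

```text
t: 20.98
ee_pos: [497.6, -36.6, 238.3]
orientation: [-2.297, -2.119, -0.029]
ft_force: [-2.3, -11.7, 1.4]
width: 30.1
grasp_force: 30.0
```

```bash
python3 - <<'E'
from h import *
o=cv2.imread('pics/side0.png');o=cv2.resize(o,(512,384),interpolation=cv2.INTER_AREA)
d=grab('side');a=d['pixels']
f=lambda i,k:cv2.resize(i,None,fx=k,fy=k,interpolation=cv2.INTER_CUBIC)
cv2.imwrite('pics/push3.png',np.hstack([f(x[175:235,235:295],5) for x in(o,a[:,:,::-1])]))
def bright(x):
    h=cv2.cvtColor(x,cv2.COLOR_BGR2HSV);m=(h[...,2]>200)&(h[...,1]<25);m[:185]=0;m[230:]=0;m[:,:240]=0;m[:,290:]=0
    ys,xs=np.nonzero(m);return len(xs),xs.mean() if len(xs) else 0,ys.mean() if len(xs) else 0
print(bright(o),bright(a[:,:,::-1].copy()))
E
```

```text
(0, 0, 0) (0, 0, 0)
```

View pics/push3.png

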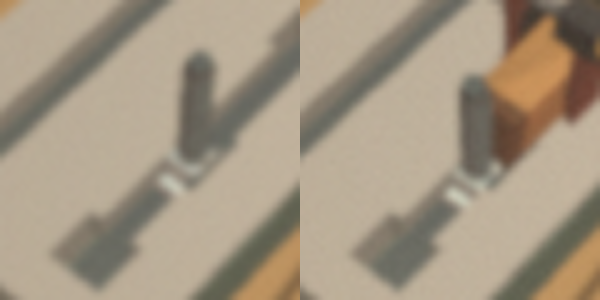

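The bolt base has moved about 10 mm along the slot: (193,158) to (177,175) in the crop. So +y is the free way, and I keep driving it.

Emit:
{"fn": "step_arm", "kwargs": {"targets": [[[0.0015,0.02,0,0,0,0,0],[0.002,0.025,0,0,0,0,0],[0.002,0.03,0,0,0,0,0],[0.002,0.03,0,0,0,0,0],[0.002,0.03,0,0,0,0,0]]]}}

```text
t: 21.65
ee_pos: [498.1, -28.6, 238.2]
orientation: [-2.297, -2.117, -0.03]
ft_force: [0.5, -0.3, -0.1]
width: 29.8
grasp_force: 30.0
```

Emit:
{"fn": "step_arm", "kwargs": {"targets": [[[0.002,0.03,0,0,0,0,0],[0.003,0.03,0,0,0,0,0],[0.002,0.03,0,0,0,0,0],[0.003,0.03,0,0,0,0,0],[0.002,0.03,0,0,0,0,0]]]}}

```text
t: 22.28
ee_pos: [498.7, -21.3, 238.2]
orientation: [-2.297, -2.117, -0.03]
ft_force: [-0.1, -1.7, -2.0]
width: 29.7
grasp_force: 30.0
```

Emit:
{"fn": "step_arm", "kwargs": {"targets": [[[0.003,0.04,0,0,0,0,0],[0.004,0.05,0,0,0,0,0],[0.004,0.05,0,0,0,0,0],[0.004,0.05,0,0,0,0,0],[0.004,0.05,0,0,0,0,0]]]}}

```text
t: 22.9
ee_pos: [499.6, -9.2, 238.2]
orientation: [-2.297, -2.117, -0.03]
ft_force: [-0.5, -0.9, -1.2]
width: 30.0
grasp_force: 30.0
```

Emit:
{"fn": "step_arm", "kwargs": {"targets": [[[0.004,0.05,0,0,0,0,0],[0.004,0.05,0,0,0,0,0],[0.004,0.05,0,0,0,0,0],[0.004,0.05,0,0,0,0,0],[0.004,0.05,0,0,0,0,0]]]}}

```text
t: 23.52
ee_pos: [500.6, 3.3, 238.2]
orientation: [-2.297, -2.117, -0.03]
ft_force: [0.3, -0.7, -0.3]
width: 30.0
grasp_force: 30.0
```

Emit:
{"fn": "step_arm", "kwargs": {"targets": [[[0,-0.05,0,0,0,0,0],[0,-0.2,0,0,0,0,0],[0,-0.4,0.2,0,0,0,0],[0,-0.4,0.4,0,0,0,0],[0,-0.5,0.4,0,0,0,0]]]}}

```text
t: 24.15
ee_pos: [500.4, -75.5, 288.6]
orientation: [-2.296, -2.117, -0.03]
ft_force: [-0.1, -0.6, -0.9]
width: 29.6
grasp_force: 30.0
```

```bash
python3 - <<'E'
from h import *
o=[]
d=grab('top');o.append(cv2.resize(d['pixels'][190:250,200:300,::-1],None,fx=4,fy=4,interpolation=cv2.INTER_CUBIC))
e=grab('side');o.append(cv2.resize(e['pixels'][160:250,220:320,::-1],None,fx=4,fy=4,interpolation=cv2.INTER_CUBIC)[:360])
o[0]=cv2.copyMakeBorder(o[0],0,120,0,0,0);cv2.imwrite('pics/p4.png',np.hstack(o))
E
```

```text
(no output)
```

View pics/p4.png

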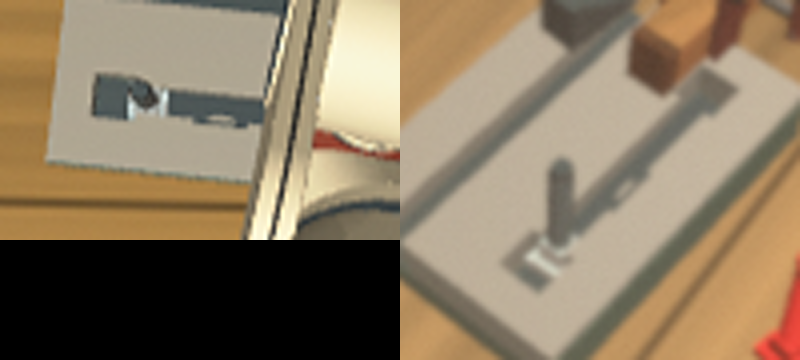

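Bolt is now at the edge of the +y pocket, standing with a slight lean: base at about (548,255) in the right half. The slot behind it is empty. Next, put the block down on the bench on the -y side.

Emit:
{"fn": "step_arm", "kwargs": {"targets": [[[0,-0.7,0,-0.375,0.03,0,0],[0,-0.7,0,0,0,0,0],[0,-0.7,0,0,0,0,0],[0,-0.7,0,0,0,0,0],[0,-0.7,0,0,0,0,0]]]}}

```text
t: 24.88
ee_pos: [500.3, -250.2, 287.3]
orientation: [-2.309, -2.128, 0.0]
ft_force: [0.8, 0.1, -1.4]
width: 29.6
grasp_force: 30.0
```

Emit:
{"fn": "step_arm", "kwargs": {"targets": [[[0,0,-0.5,0,0,0,0],[0,0,-0.5,0,0,0,0],[0,0,-0.5,0,0,0,0],[0,0,-0.3,0,0,0,0],[0,0,-0.16,0,0,0,0]]]}}

```text
t: 25.5
ee_pos: [500.4, -249.1, 189.1]
orientation: [-2.309, -2.128, 0.001]
ft_force: [0.2, 0.1, -0.5]
width: 30.0
grasp_force: 30.0
```

Emit:
{"fn": "step_arm", "kwargs": {"targets": [[[0,0,-0.02,0,0,0,0],[0,0,-0.02,0,0,0,0],[0,0,0,0,0,0,0],[0,0,0,0,0,0,0],[0,0,0,0,0,0,0]]]}}

```text
t: 26.12
ee_pos: [500.7, -249.4, 188.5]
orientation: [2.31, 2.129, 0.0]
ft_force: [-0.7, 0.5, -1.1]
width: 30.0
grasp_force: 30.0
```

```bash
python3 - <<'E'
from h import *
d=load('top');print('stud top if z125',plane(d,(200+138/4,190+88/4),125),'neck z48',plane(d,(200+150/4,190+98/4),48))
e=load('side');print(plane(e,(220+(560-400)/4,160+163/4),125),plane(e,(220+(556-400)/4,160+243/4),50))
print('tri',tri(d,(200+138/4,190+88/4),e,(220+(560-400)/4,160+163/4)))
print('pocketA px crop', (proj(d,[[507.6,88.5,50]])-[200,190])*4,(proj(e,[[507.6,88.5,50]])-[220,160])*4+[400,0])
E
```

```text
stud top if z125 [506.77346455  66.79718583 125.        ] neck z48 [506.17197748  63.17545745  48.        ]
[506.79614516  67.21942592 125.        ] [503.47802658  73.09088596  50.        ]
tri (array([506.90716614,  66.87486685, 124.46903462]), np.float64(0.19736968335730878))
pocketA px crop [[114.38693821  94.97858149]] [[535.55788106 257.21244368]]
```

Emit:
{"fn": "step_arm", "kwargs": {"targets": [[[0,0,-0.03,0,0,0,0],[0,0,-0.015,0,0,0,0],[0,0,0,0,0,0,0],[0,0,0,0,0,0,1],[0,0,0,0,0,0,1]]]}}

```text
t: 26.75
ee_pos: [500.7, -249.4, 186.0]
orientation: [2.31, 2.129, 0.0]
ft_force: [-0.5, 0.2, -0.3]
width: 46.3
grasp_force: 0.0
```

Emit:
{"fn": "step_arm", "kwargs": {"targets": [[[0,0,0,0,0,0,1],[0,0,0,0,0,0,1],[0,0,0.05,0,0,0,1],[0,0,0.5,0,0,0,1],[0,0,1,0,0,0,1]]]}}

```text
t: 27.38
ee_pos: [499.9, -249.0, 262.7]
orientation: [-2.307, -2.126, 0.002]
ft_force: [1.1, 0.5, -0.4]
width: 87.6
grasp_force: 0.0
```

Emit:
{"fn": "step_arm", "kwargs": {"targets": [[[0,0.4,0.6,0,0,0,1],[0,0.8,0.55,0,0,0,1],[0,0.8,0,0,0,0,1],[0,0.8,0,0,0,0,1],[0,0.8,0,0,0,0,1]]]}}

```text
t: 28.0
ee_pos: [500.5, -68.1, 321.3]
orientation: [2.31, 2.129, 0.001]
ft_force: [-0.5, 0.3, -0.4]
width: 88.0
grasp_force: 0.0
```

Emit:
{"fn": "step_arm", "kwargs": {"targets": [[[0.03,0.8,0,0,0,0,1],[0.03,0.8,0,0,0,0,1],[0.03,0.7,0,0,0,0,1],[0.03,0.42,0,0,0,0,1],[0,0,0,0,0,0,1]]]}}

```text
t: 28.62
ee_pos: [506.6, 67.7, 321.1]
orientation: [2.307, 2.132, 0.0]
ft_force: [0.3, 0.2, -0.7]
width: 87.7
grasp_force: 0.0
```

Emit:
{"fn": "step_arm", "kwargs": {"targets": [[[0,0,0,0,0,0,1],[0,0,0,0,0,0,1],[0,0,0,0,0,0,1],[0,0,0,0,0,0,1],[0,0,0,0,0,0,1]]]}}

```text
t: 29.25
ee_pos: [506.6, 66.5, 320.9]
orientation: [-2.31, -2.129, 0.0]
ft_force: [0.5, -0.2, -0.0]
width: 87.7
grasp_force: 0.0
```

Emit:
{"fn": "step_arm", "kwargs": {"targets": [[[0,0,-0.4,0,0,0,1],[0,0,-0.4,0,0,0,1],[0,0,-0.3,0,0,0,1],[0,0,-0.16,0,0,0,1],[0,0,0,0,0,0,0]]]}}

```text
t: 29.88
ee_pos: [506.6, 66.6, 257.5]
orientation: [-2.31, -2.129, 0.001]
ft_force: [-0.3, -0.7, -0.4]
width: 81.1
grasp_force: 0.0
```

Emit:
{"fn": "step_arm", "kwargs": {"targets": [[[0,0,0,0,0,0,0],[0,0,0,0,0,0,0],[0,0,0,0,0,0,0],[0,0,0,0,0,0,0],[0,0,0,0,0,0,0]]]}}

```text
t: 30.5
ee_pos: [506.6, 66.7, 258.0]
orientation: [2.31, 2.129, 0.0]
ft_force: [-0.4, -0.3, -0.3]
width: 31.6
grasp_force: 0.0
```

Emit:
{"fn": "step_arm", "kwargs": {"targets": [[[0,0,0,0,0,0,0],[0,0,0,0,0,0,0],[0,0,0,0,0,0,0],[0,0,0,0,0,0,0],[0,0,0,0,0,0,0]]]}}

```text
t: 31.12
ee_pos: [506.6, 66.7, 257.9]
orientation: [-2.31, -2.129, 0.0]
ft_force: [0.0, 0.5, -0.2]
width: 15.7
grasp_force: 30.0
```

Emit:
{"fn": "step_arm", "kwargs": {"targets": [[[0,0,0.02,0,0,0,0],[0,0,0,0,0,0,0],[0.005,0.06,0,0,0,0,0],[0.005,0.06,0,0,0,0,0],[0.005,0.06,0,0,0,0,0]]]}}

```text
t: 31.75
ee_pos: [507.4, 75.9, 258.9]
orientation: [-2.31, -2.129, 0.0]
ft_force: [-0.3, 0.2, -2.4]
width: 15.2
grasp_force: 30.0
```

Emit:
{"fn": "step_arm", "kwargs": {"targets": [[[0.005,0.06,0,0,0,0,0],[0.005,0.06,0,0,0,0,0],[0.004,0.05,0,0,0,0,0],[0,0.03,0,0,0,0,0],[0,0,0,0,0,0,0]]]}}

```text
t: 32.38
ee_pos: [508.1, 85.7, 258.9]
orientation: [2.31, 2.129, 0.0]
ft_force: [-0.7, -0.1, -2.6]
width: 15.2
grasp_force: 30.0
```

Emit:
{"fn": "step_arm", "kwargs": {"targets": [[[0.001,0.015,0,0,0,0,0],[0.001,0.015,0,0,0,0,0],[0.001,0.015,0,0,0,0,0],[0,0,0,0,0,0,0],[0,0,0,0,0,0,0]]]}}

```text
t: 33.0
ee_pos: [508.2, 87.9, 258.9]
orientation: [-2.31, -2.129, 0.0]
ft_force: [-0.5, -0.0, -2.8]
width: 15.8
grasp_force: 30.0
```

Emit:
{"fn": "step_arm", "kwargs": {"targets": [[[0.001,0.012,0,0,0,0,0],[0.001,0.012,0,0,0,0,0],[0,0,0,0,0,0,0],[0,0,0,0,0,0,0],[0,0,0,0,0,0,0]]]}}

```text
t: 33.62
ee_pos: [508.3, 89.1, 258.9]
orientation: [-2.31, -2.129, 0.0]
ft_force: [-0.4, -0.4, -2.1]
width: 15.7
grasp_force: 30.0
```

Emit:
{"fn": "step_arm", "kwargs": {"targets": [[[0.001,0.012,0,0,0,0,0],[0.001,0.012,0,0,0,0,0],[0,0,0,0,0,0,0],[0,0,0,0,0,0,0],[0,0,0,0,0,0,0]]]}}

```text
t: 34.25
ee_pos: [508.4, 90.3, 258.9]
orientation: [2.31, 2.129, 0.0]
ft_force: [0.1, 0.9, -1.8]
width: 15.4
grasp_force: 30.0
```

Emit:
{"fn": "step_arm", "kwargs": {"targets": [[[0.001,0.012,0,0,0,0,0],[0,0.012,0,0,0,0,0],[0,0,0,0,0,0,0],[0,0,0,0,0,0,0],[0,0,0,0,0,0,0]]]}}

```text
t: 34.88
ee_pos: [508.4, 91.4, 258.9]
orientation: [-2.31, -2.129, 0.001]
ft_force: [-0.3, -4.0, -2.5]
width: 15.6
grasp_force: 30.0
```

Emit:
{"fn": "step_arm", "kwargs": {"targets": [[[0.001,0.012,0,0,0,0,0],[0,0.012,0,0,0,0,0],[0,0,0,0,0,0,0],[0,0,0,0,0,0,0],[0,0,0,0,0,0,0]]]}}

```text
t: 35.5
ee_pos: [508.4, 92.7, 258.8]
orientation: [-2.31, -2.129, 0.0]
ft_force: [-0.4, -4.6, -3.1]
width: 15.5
grasp_force: 30.0
```

```bash
python3 - <<'E'
from h import *
s=readout.get_obs();print({k:np.round(s[k],2) for k in('ee_pos','ft_force','moment','width')})
e=grab('side');cv2.imwrite('pics/p5.png',cv2.resize(e['pixels'][140:260,200:330,::-1],None,fx=4.6,fy=4.6,interpolation=cv2.INTER_CUBIC))
E
```

```text
{'ee_pos': array([508.44,  92.71, 258.84]), 'ft_force': array([-0.36, -4.57, -3.09]), 'moment': array([-0.93,  0.16, -0.08]), 'width': np.float64(15.48)}
```

View pics/p5.png

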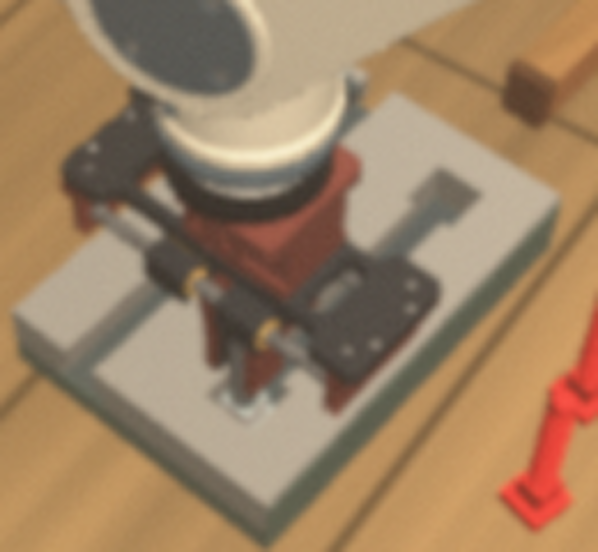

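Picture: the bolt is in the fingers inside the +y pocket, bright head at about (243,405). The end wall was felt at y ≈ 90.8, so I back off just under 3 mm to the pocket centre and ease up.

Emit:
{"fn": "step_arm", "kwargs": {"targets": [[[-0.002,-0.028,0,0,0,0,0],[-0.002,-0.028,0,0,0,0,0],[0,0,0,0,0,0,0],[0,0,0.04,0,0,0,0],[0,0,0.04,0,0,0,0]]]}}

```text
t: 36.17
ee_pos: [508.4, 90.0, 263.1]
orientation: [2.31, 2.129, 0.0]
ft_force: [0.0, 0.8, -2.4]
width: 15.8
grasp_force: 30.0
```

Emit:
{"fn": "step_arm", "kwargs": {"targets": [[[0,0,0.05,0,0,0,0],[0,0,0.05,0,0,0,0],[0,0,0.05,0,0,0,0],[0,0,0,0,0,0,0],[0,0,0,0,0,0,0]]]}}

```text
t: 36.8
ee_pos: [508.3, 89.9, 270.4]
orientation: [2.31, 2.129, 0.0]
ft_force: [-0.5, 0.2, -3.1]
width: 15.6
grasp_force: 30.0
```

Emit:
{"fn": "step_arm", "kwargs": {"targets": [[[0,0,0.08,0,0,0,0],[0,0,0.1,0,0,0,0],[0,0,0.1,0,0,0,0],[0,0,0.1,0,0,0,0],[0,0,0.1,0,0,0,0]]]}}

```text
t: 37.42
ee_pos: [508.3, 89.9, 294.9]
orientation: [2.31, 2.129, 0.0]
ft_force: [0.1, -0.1, -3.1]
width: 15.4
grasp_force: 30.0
```

Emit:
{"fn": "step_arm", "kwargs": {"targets": [[[0,0,0.1,0,0,0,0],[0,0,0,0,0,0,0],[0,0,0.2,0,0,0,0],[0,0,0.2,0,0,0,0],[0,0,0,0,0,0,0]]]}}

```text
t: 38.05
ee_pos: [508.7, 90.0, 320.5]
orientation: [2.309, 2.128, 0.003]
ft_force: [0.8, 0.3, -2.1]
width: 15.4
grasp_force: 30.0
```

```bash
python3 - <<'E'
from h import *
d=load('top')
# tray: partition & compartments; tray axes from corners measured at z=26
W=np.array([[619.9,385.8],[641,255],[451,220],[431.1,348]]);c=W.mean(0);x=((W[0]+W[1])-(W[2]+W[3]))/2;x/=np.linalg.norm(x)
print(c,x,np.degrees(np.arctan2(x[1],x[0])),'empty if -x is robot side',c-46*x)
print(c-46*x-[0,0],proj(d,[[*(c-46*x),6],[*(c+46*x),37]])/.64)
s=readout.get_obs();print(s['ee_pos'],s['ft_force'])
E
```

```text
[535.75 302.2 ] [0.98202863 0.18873201] 10.878794823037696 empty if -x is robot side [490.57668303 293.51832768]
[490.57668303 293.51832768] [[250.37035587 342.37745045]
 [239.54017206 292.53110788]]
[508.71705816  89.97197869 320.53952105] [ 0.8097385   0.25158273 -2.0876242 ]
```

Emit:
{"fn": "step_arm", "kwargs": {"targets": [[[-0.03,0.3,0,0,0,0,0],[-0.06,0.5,0,0,0,0,0],[-0.06,0.5,0,0,0,0,0],[-0.06,0.5,0,0,0,0,0],[-0.06,0.5,0,0,0,0,0]]]}}

```text
t: 38.67
ee_pos: [494.3, 206.5, 319.0]
orientation: [-2.309, -2.129, 0.001]
ft_force: [0.3, 0.4, -3.2]
width: 15.7
grasp_force: 30.0
```

Emit:
{"fn": "step_arm", "kwargs": {"targets": [[[-0.06,0.5,0,0,0,0,0],[-0.06,0.5,0,0,0,0,0],[-0.06,0.44,0,0,0,0,0],[-0.04,0.3,0,0,0,0,0],[0,0,0,0,0,0,0]]]}}

```text
t: 39.3
ee_pos: [483.4, 293.0, 319.2]
orientation: [-2.308, -2.131, 0.0]
ft_force: [0.5, -0.1, -3.0]
width: 15.7
grasp_force: 30.0
```

Emit:
{"fn": "step_arm", "kwargs": {"targets": [[[0,0,-0.3,0,0,0,0],[0,0,-0.4,0,0,0,0],[0,0,-0.3,0,0,0,0],[0,0,-0.2,0,0,0,0],[0,0,0,0,0,0,0]]]}}

```text
t: 39.92
ee_pos: [483.7, 291.5, 258.5]
orientation: [-2.31, -2.128, 0.003]
ft_force: [0.0, -0.5, -2.3]
width: 15.3
grasp_force: 30.0
```

```bash
python3 - <<'E'
from h import *
s=readout.get_obs();print(s['ee_pos'],s['ft_force'],s['moment'])
e=grab('side');cv2.imwrite('pics/p6.png',cv2.resize(e['pixels'][225:375,110:260,::-1],None,fx=3.8,fy=3.8,interpolation=cv2.INTER_CUBIC))
E
```

```text
[483.70134658 291.53548602 258.48598406] [ 0.00572734 -0.49417694 -2.28240843] [-0.00804229 -0.02378805  0.02540909]
```

View pics/p6.png

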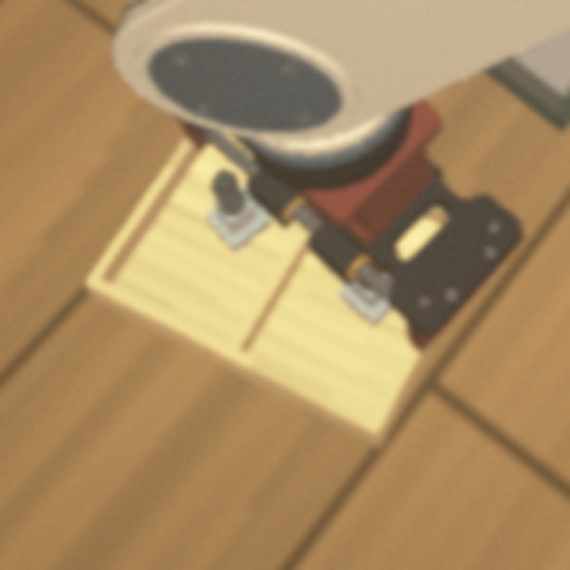

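The bolt's head, at (367,295), hangs over the empty half beyond the partition. The spare, at (235,210), stands clear. Lowering gently.

Emit:
{"fn": "step_arm", "kwargs": {"targets": [[[0,0,-0.08,0,0,0,0],[0,0,-0.08,0,0,0,0],[0,0,-0.06,0,0,0,0],[0,0,-0.02,0,0,0,0],[0,0,0,0,0,0,0]]]}}

```text
t: 40.6
ee_pos: [483.8, 291.9, 247.4]
orientation: [-2.31, -2.129, 0.0]
ft_force: [-0.0, 0.1, -2.6]
width: 15.4
grasp_force: 30.0
```

Emit:
{"fn": "step_arm", "kwargs": {"targets": [[[0,0,-0.015,0,0,0,0],[0,0,-0.015,0,0,0,0],[0,0,-0.015,0,0,0,0],[0,0,0,0,0,0,0],[0,0,0,0,0,0,0]]]}}

```text
t: 41.22
ee_pos: [483.8, 291.9, 245.2]
orientation: [-2.31, -2.129, 0.0]
ft_force: [0.8, -0.3, -2.6]
width: 15.7
grasp_force: 30.0
```

Emit:
{"fn": "step_arm", "kwargs": {"targets": [[[0,0,-0.012,0,0,0,0],[0,0,-0.012,0,0,0,0],[0,0,0,0,0,0,0],[0,0,0,0,0,0,0],[0,0,0,0,0,0,0]]]}}

```text
t: 41.85
ee_pos: [483.9, 291.9, 244.1]
orientation: [2.31, 2.129, 0.0]
ft_force: [0.0, -0.1, 0.9]
width: 15.6
grasp_force: 30.0
```

Emit:
{"fn": "step_arm", "kwargs": {"targets": [[[0,0,-0.012,0,0,0,0],[0,0,0,0,0,0,0],[0,0,0,0,0,0,0],[0,0,0,0,0,0,0],[0,0,0,0,0,0,0]]]}}

```text
t: 42.48
ee_pos: [483.9, 291.9, 244.0]
orientation: [2.31, 2.129, 0.001]
ft_force: [-2.0, -1.7, 6.9]
width: 15.7
grasp_force: 30.0
```

Foot is on the floor at the expected height (Fz rose as it touched at z ≈ 244). Release and go straight up.

Emit:
{"fn": "step_arm", "kwargs": {"targets": [[[0,0,0.008,0,0,0,0],[0,0,0,0,0,0,0.4],[0,0,0,0,0,0,1],[0,0,0,0,0,0,1],[0,0,0,0,0,0,1]]]}}

```text
t: 43.1
ee_pos: [483.8, 291.9, 243.7]
orientation: [-2.31, -2.129, -0.0]
ft_force: [-0.3, 0.2, 0.2]
width: 51.8
grasp_force: 0.0
```

Emit:
{"fn": "step_arm", "kwargs": {"targets": [[[0,0,0,0,0,0,1],[0,0,0,0,0,0,1],[0,0,0.2,0,0,0,1],[0,0,0.5,0,0,0,1],[0,0,0.8,0,0,0,1]]]}}

```text
t: 43.72
ee_pos: [483.5, 291.7, 319.2]
orientation: [-2.31, -2.129, 0.004]
ft_force: [0.4, -0.0, -0.6]
width: 87.8
grasp_force: 0.0
```

Emit:
{"fn": "step_arm", "kwargs": {"targets": [[[-0.5,-0.5,0.5,0,0,0,1],[-0.5,-0.8,0.2,0,0,0,1],[-0.3,-0.8,0,0,0,0,1],[0,-0.8,0,0,0,0,1],[0,0,0,0,0,0,1]]]}}

```text
t: 44.35
ee_pos: [418.4, 145.2, 354.5]
orientation: [2.313, 2.126, 0.001]
ft_force: [-1.0, -0.2, 0.4]
width: 88.0
grasp_force: 0.0
```

```bash
python3 - <<'E'
from h import *
s=readout.get_obs();print(s['ee_pos'],s['t'],s['ft_force'])
e=grab('side');d=grab('top')
f=lambda i,k:cv2.resize(i[:,:,::-1],None,fx=k,fy=k,interpolation=cv2.INTER_CUBIC)
a=f(e['pixels'][225:355,110:260],3);b=f(d['pixels'][150:280,120:220],3);c=f(d['pixels'][165:295,300:400],1)
cv2.imwrite('pics/p7.png',np.hstack([a,b]))
E
```

```text
[418.43977165 145.20470325 354.54411711] 44.35 [-0.96912126 -0.16237821  0.3657654 ]
```

View pics/p7.png

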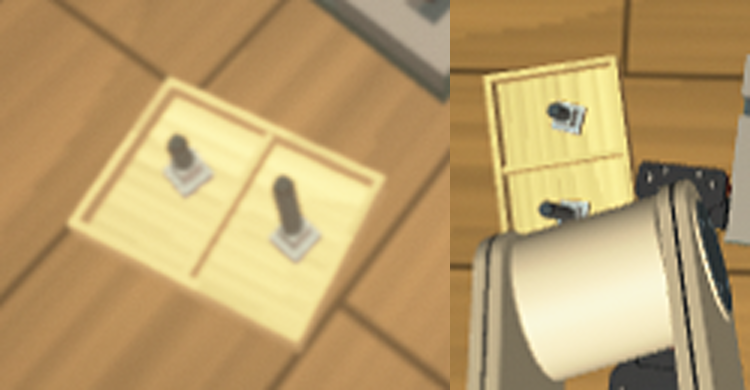

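The long bolt stands upright in the empty half with its head at (295,235), the spare is untouched at (187,165), and the arm is clear of everything. Handing in.

```bash
python3 -c "
from workcell import ctrl
print(ctrl.close_job())"
```

```text
the job is handed in; nothing more can be done
None
```

The T-bolt gave way toward +y at about 12 N. I knocked it loose, set the block back on the bench, lifted the bolt out through the +y pocket and stood it upright in the empty half of the tray; I handed the job in at about 44 s, but no verdict came back.

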